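# Press a battery pack down and slide it home under the cradle's leaf spring

### The job

Load the flat battery pack into its charging cradle with your fingertips: press the pack down hard into the sprung floor and, keeping it pressed, push it along the cradle so that it goes under the steel bridge and the leaf spring and fully home against the end stop. Then let go and leave it there, held down under the bridge. Only press and push the pack, never lift it, and leave the torch, the jar and the screwdriver beside it where they are.

Things in the scene. Friction and masses are not known exactly. Their poses are not given: they have to be found in the camera images.
- cradle: Charging cradle fixed to the bench: a straight open-topped channel, 220 mm long (x), 75 mm wide (y). Origin: centre of its underside, on the bench. +x is the direction the pack is pushed. Side walls 9 mm thick, inner gap 54 mm, tops 30 mm above the bench. End stop's face at x = +95 mm, its top 36 mm up. At the rear, x = -105 mm, only a sill 14 mm high.
- bridge (a point): Middle of the underside of the rigid steel bridge bar across the channel, 33 mm above the bench, at cradle x = +54 mm; axes as the cradle. The bar is 14 mm long in x, 72 mm wide, top 45 mm above the bench. From its far lower edge the steel leaf spring (36 mm wide) slopes down in +x, tip at cradle x = +87 mm.
- pack: Black battery pack, a loose block 100 (x) x 50 (y) x 18 mm high, about 0.2 kg, on the sprung floor in the channel. Origin: centre of its underside; +x = front, goes under the bridge first. Floor raised: its top is 37 mm above the bench, 4 mm too high for the bridge. Floor fully down: its top is at 30 mm, 3 mm clear. Its front starts 12 to 30 mm short of the bridge.
- press_point (a point): Middle of the finger rest on top of the pack, at pack x = -33 mm, y = 0, z = +18 mm. The rest is flat with grip lines, x = -50 to -16 mm. In front of it a rib 6 mm high, 40 mm wide crosses the top from x = -16 to -10 mm: a fingertip pressing on the rest can push forward against it.
- home (a point): Point of the cradle (x = +45 mm, y = 0, 15 mm above the bench; axes as the cradle) where the pack's origin is when the pack is home against the end stop and has risen against the underside of the bridge.
- floor_plate (a joint): Sprung floor of the channel (m): 0 = raised, grows to 0.007 = fully down. It stays level. With the pack on it, it starts to give at about 6 N of downward push and is fully down at about 14 N. With the pack home and released it rests near 0.004, held by the bridge.
- leaf (a joint): Leaf spring under which the pack goes (rad): 0 = at rest, sloping down, tip about 27 mm above the bench; grows as it is lifted, to about 0.1 on the pressed pack and about 0.2 on the released pack at home. The tip pushes down with about 2 to 4 N.
- torch: Small aluminium torch standing upright, loose, 38 mm across, 85 mm tall. Origin: centre of its underside. Bystander.
- jar: Small jar standing upright, loose, 48 mm across, 62 mm tall. Origin: centre of its underside. Bystander.
- screwdriver: Screwdriver lying on the mat, loose, 150 mm long. Bystander.

How it is judged:
By the outcome, as a careful person would: the job done as asked, in the order asked, and still so for the second after the job is handed in, with the robot touching nothing.
It also fails if it takes over 40 s, if anything falls off the work surface, if the arm or the gripper's body presses on something with over 40 N, if the wrist force passes 120 N, or if a joint passes its speed limit or range.

### The arm

A 6-joint arm with a two-finger parallel gripper is mounted at the origin on the work surface. World frame = base frame: x ahead of the robot, y to its left, z up, the work surface at z = 0. Lengths are in m, angles in rad, forces in N, time in s.
With the tool pointing down it reaches from about 0.375 to 0.9 m from the base axis. Payload 3.1 kg.
Tool frame: the origin (TCP) lies on the centre line of the jaws, within the pads' length; the fingertips stand 22 mm ahead of it and the grasp point (between the pads) lies 3 mm ahead of it; z points along the fingers, y is the line along which they close (so a half turn about z gives the same grasp; the last joint's range is limited). The gripper opens to 85 mm and grips with 20 to 120 N. Pads are 22 mm wide; open, the fingers measure 114 mm over their backs; the gripper's body (76 mm by 85 mm) begins 54 mm behind the grasp point. The pads swing forward as they close: fully open they stand 13 mm farther back than shut.
Start: joints at [1.02, 0.527, 1.433, -0, 1.181, -0.178], TCP at [0.227, 0.582, 0.253] pointing down, gripper open.
Joint ranges: [-3.08, 3.08], [-0.75, 2.2], [0.22, 2.44], [-1.43, 4.57], [0, 2.65], [-2.85, 2.85]. Speed limits (rad/s): [2.79, 2.79, 3.14, 3.14, 3.14, 3.14].

### API

Orientations are given as a unit quaternion [x, y, z, w].
In Python, from station import manip, cams, workorder, status gives the robot as it stands (manip), with the cameras (cams), the job (workorder) and the readings (status).
- The arm moves only by the tool drive_effector, called after "Emit:" by a JSON object that holds its "name" and its "arguments", one argument or row to a line. Schema: {"type":"object","properties":{"segments":{"type":"array","items":{"type":"object","properties":{"tx":{"type":"number"},"ty":{"type":"number"},"tz":{"type":"number"},"rz":{"type":"number"},"finger_gap":{"type":"number"}},"additionalProperties":false,"required":["finger_gap"]},"minItems":1,"maxItems":20},"grip_n":{"type":"number"},"only":{"type":"string"},"quiet":{"type":"boolean"},"lines":{"type":"string"}},"required":["segments"],"additionalProperties":false}. segments is a list of rows, 1 to 20 of them, each an object with the fields tx, ty, tz (the shift in normalised numbers (1 is 0.75 m)), rz (a turn about the tool's z in normalised numbers (1 is 4 rad)), finger_gap (the opening from 0.0 (shut) to 1.0 (fully open)); a field left out counts as zero (the opening has to be given); each row is the pose to reach, as a shift and turn from the pose commanded when the call began, along the tool's axes at that moment; what a row does not reach only later rows make up. A row lasts 1/10 s, in which the tool goes at most 0.05 m and 0.15 rad, less where a joint would pass 70% of its speed; a pose out of reach is approached as far as the arm can. The fingers move at their own pace and stop on an object; grip_n is the grip in N (left out, the last holds). Time passes only in rows, so rows that do not move let the fingers close. The tool returns the time, the measured TCP pose, the force, the opening and the grip force at its end. only (a regular expression) keeps the lines of the reply that match it, lines (a string "A,B") keeps lines A to B, and quiet returns only ok. A shift or turn number past 1, either way, is cut back to 1. Input that does not fit is refused with a message, and nothing moves.
- status.sense(): the state, without advancing time (a new reading comes with each control period).
- cams.snapshot(name): name is "side" or "top" or "wrist"; returns a dict with "pixels" (480x640x3 uint8, red, green, blue), "range_z" (480x640 float32, m along the optical axis (not along the pixel's ray), 0 where there is no reading), "fov_y" (degrees; the focal length in pixels is half the picture's height over the tangent of half this angle, whatever the lens; pixels are square), "cx", "cy" (the principal point, pixels), "R" (3x3) and "t" (3): a world point X has camera coordinates R X + t; the wrist camera has in their place "hand_eye" (4x4, takes a point from camera to tool coordinates, whose origin is the TCP and whose axes are the flange's). Camera axes: x right, y down, z forward; pixel columns grow to the right and rows downward; lengths in m; the calibration is good to about 2 mm. A picture is of the moment at which its call begins: read the wrist's pose just before it.
- workorder.sign_off(): hands the job in; it is judged then, once.
The state is a dict: "t": time; "q": joint angles; "qd": joint speeds; "tau": joint torques, N m; "tcp_pos": TCP position; "tool_rot": TCP orientation; "force": force on the tool from outside, world axes, zero at the start; "ft_torque": the same for the moment, N m; "finger_gap": opening from 0.0 (shut) to 1.0 (fully open); "gripper_force": force on a finger pad.
Only numpy, scipy, OpenCV 4.12 (cv2) and the standard library are available. Lean on these libraries where they do the work, as an engineer would, in place of code of your own. Each camera call takes 0.05 s, during which the arm holds its last target. There are 200 camera calls.

## Working session

There is one attempt and no reset: what is moved stays moved. The work goes in short steps, Python scripts to look and compute and a tool call to move; the robot and the scene stay as the last step left them, time stands still between calls to the robot, and variables do not carry over. Pictures are saved under pics/ and viewed, at most 10 in all, crops included, and the job is handed in when it is done.

```bash
ls; mkdir -p pics; python3 - <<'E'
from station import manip, cams, workorder, status
import cv2, numpy as np
s=status.sense(); print({k:np.round(v,3).tolist() for k,v in s.items()})
for n in ("top","side"):
    d=cams.snapshot(n); cv2.imwrite(f"pics/{n}0.png",d["pixels"][:,:,::-1]); np.savez(f"pics/{n}0.npz",**d)
    print(n,d["fov_y"],d["cx"],d["cy"],np.round(d["R"],3).tolist(),d["t"])
E
```

```text
pics
station.py
{'t': 0.0, 'q': [1.021, 0.528, 1.434, 0.0, 1.181, -0.178], 'qd': [-0.002, 0.0, 0.001, 0.0, 0.003, -0.001], 'tau': [0.0, -44.235, -17.803, -0.0, 0.008, -0.0], 'tcp_pos': [0.227, 0.582, 0.252], 'tool_rot': [0.185, 0.983, -0.001, -0.0], 'force': [0.44, 0.583, 0.108], 'ft_torque': [0.035, 0.004, 0.049], 'gripper_force': 0.0, 'finger_gap': 1.001}
top 56.10542631720698 322.2937737696 242.04256384238028 [[0.013, -1.0, -0.008], [-0.996, -0.012, -0.089], [0.089, 0.009, -0.996]] [-0.0413192   0.58457078  0.67067152]
side 49.12562883594688 323.44388283375457 244.09171926974682 [[-0.997, -0.071, -0.017], [-0.038, 0.707, -0.706], [0.062, -0.704, -0.708]] [0.58831461 0.08235049 0.6462517 ]
```

View pics/top0.png

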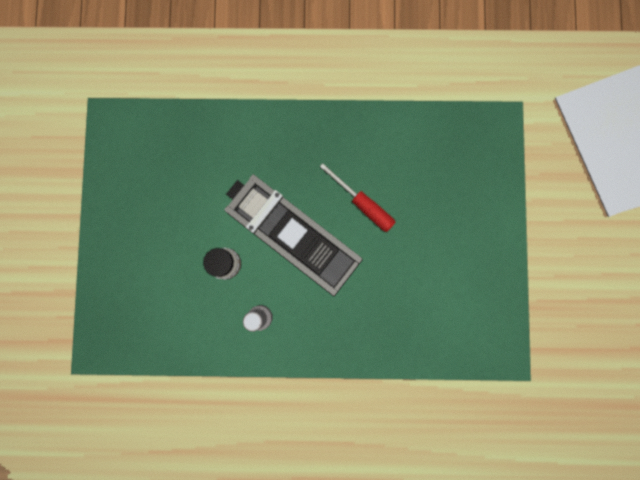

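View pics/side0.png

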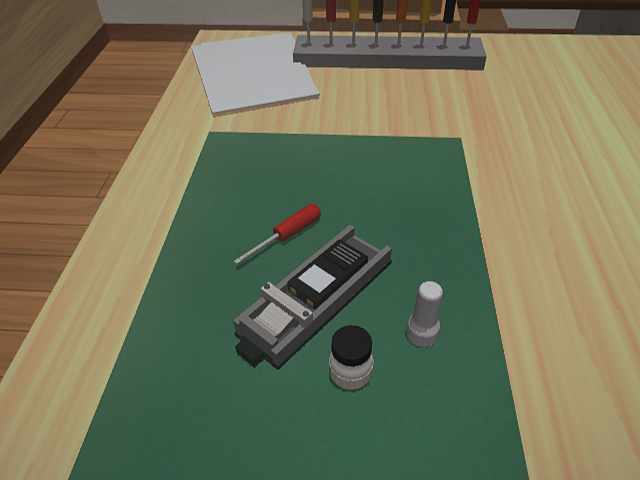

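The top view shows the cradle running from its end stop at about (240,195) to its rear sill at about (347,278). The bridge is at (264,211), the pack's label at (292,234) and its grip lines at (320,253). The jar is at (220,263), the torch at (257,319) and the screwdriver runs from (322,166) to (393,222). The side view agrees, with nothing over the finger rest.

```bash
cat > h.py <<'E'
import numpy as np, cv2
from scipy.spatial.transform import Rotation as Ro
def cloud(d,pose=None):
    h,w=d["range_z"].shape; f=h/2/np.tan(np.radians(float(d["fov_y"]))/2)
    v,u=np.mgrid[:h,:w]; z=d["range_z"]
    c=np.stack([(u-d["cx"])/f*z,(v-d["cy"])/f*z,z],-1)
    if pose is None: P=(c-d["t"])@d["R"]
    else:
        H=d["hand_eye"]; P=(c@H[:3,:3].T+H[:3,3])@Ro.from_quat(pose["tool_rot"]).as_matrix().T+pose["tcp_pos"]
    P[z==0]=np.nan
    return P
E
python3 - <<'E'
from h import *
d=dict(np.load("pics/top0.npz")); P=cloud(d)
print("mat z",np.nanmedian(P[110:150,120:200,2]))
for n,(u,v) in dict(endtop=(240,195),bridge=(264,211),label=(292,234),rest=(320,253),rear=(347,278)).items(): print(n,np.round(P[v,u],4))
m=np.zeros((480,640),bool); m[170:300,222:365]=1
hh=P[...,2]; m&=(hh>0.02)
n,l,st,ce=cv2.connectedComponentsWithStats(m.astype(np.uint8))
for i in range(1,n):
    if st[i,4]>100:
        q=P[l==i]; r=cv2.minAreaRect(q[:,:2].astype(np.float32)*1000); print(st[i],r,q[:,2].max())
E
```

```text
mat z -0.0003919736139591707
endtop [0.6557 0.094  0.0344]
bridge [0.6298 0.0551 0.0428]
label [0.5958 0.0123 0.0371]
rest [ 0.5673 -0.0308  0.0364]
rear [ 0.5302 -0.0732  0.0133]
[ 225  175  138  121 4905] ((596.5485229492188, 11.973869323730469), (215.86639404296875, 72.02311706542969), 52.867897033691406) 0.048731290977972165
[353 192  12  19 119] ((651.6528930664062, -95.08611297607422), (25.16170883178711, 17.88216781616211), 48.37268829345703) 0.0262438870802352
[222 248  18  32 445] ((550.0150146484375, 107.33184814453125), (24.854768753051758, 48.24966049194336), 89.031005859375) 0.06417844921116385
```

```bash
python3 - <<'E'
from h import *
from station import manip, cams, workorder, status
s=status.sense(); R=Ro.from_quat(s["tool_rot"]).as_matrix()
a=np.radians(52.87); X=np.array([np.cos(a),np.sin(a),0]); T=np.array([X,np.cross([0,0,-1],X),[0,0,-1]]).T
print(R.T@(np.array([.567,-.031,.22])-s["tcp_pos"]), (R.T@Ro.from_matrix(T).as_matrix() if 0 else Ro.from_matrix(R.T@T).as_rotvec()))
E
```

```text
[-0.53966231 -0.44725153  0.03311275] [-1.63252755e-03  1.52687527e-03  1.84705645e+00]
```

Units first: shifts go in shares of 0.75 m and turns go in shares of 4 rad. So -0.54 m / 0.75 = -0.72, -0.447 m / 0.75 = -0.596, 1.847 rad / 4 = 0.4618.

Emit:
{"name": "drive_effector", "arguments": {
  "segments": [
    {"tx": -0.72,"ty": -0.596,"tz": 0.044,"rz": 0.4618,"finger_gap": 0},
    {"tx": -0.72,"ty": -0.596,"tz": 0.044,"rz": 0.4618,"finger_gap": 0},
    {"tx": -0.72,"ty": -0.596,"tz": 0.044,"rz": 0.4618,"finger_gap": 0},
    {"tx": -0.72,"ty": -0.596,"tz": 0.044,"rz": 0.4618,"finger_gap": 0},
    {"tx": -0.72,"ty": -0.596,"tz": 0.044,"rz": 0.4618,"finger_gap": 0},
    {"tx": -0.72,"ty": -0.596,"tz": 0.044,"rz": 0.4618,"finger_gap": 0},
    {"tx": -0.72,"ty": -0.596,"tz": 0.044,"rz": 0.4618,"finger_gap": 0},
    {"tx": -0.72,"ty": -0.596,"tz": 0.044,"rz": 0.4618,"finger_gap": 0},
    {"tx": -0.72,"ty": -0.596,"tz": 0.044,"rz": 0.4618,"finger_gap": 0},
    {"tx": -0.72,"ty": -0.596,"tz": 0.044,"rz": 0.4618,"finger_gap": 0},
    {"tx": -0.72,"ty": -0.596,"tz": 0.044,"rz": 0.4618,"finger_gap": 0},
    {"tx": -0.72,"ty": -0.596,"tz": 0.044,"rz": 0.4618,"finger_gap": 0},
    {"tx": -0.72,"ty": -0.596,"tz": 0.044,"rz": 0.4618,"finger_gap": 0},
    {"tx": -0.72,"ty": -0.596,"tz": 0.044,"rz": 0.4618,"finger_gap": 0},
    {"tx": -0.72,"ty": -0.596,"tz": 0.044,"rz": 0.4618,"finger_gap": 0},
    {"tx": -0.72,"ty": -0.596,"tz": 0.044,"rz": 0.4618,"finger_gap": 0},
    {"tx": -0.72,"ty": -0.596,"tz": 0.044,"rz": 0.4618,"finger_gap": 0},
    {"tx": -0.72,"ty": -0.596,"tz": 0.044,"rz": 0.4618,"finger_gap": 0}
  ],
  "grip_n": 40
}}

```text
t: 1.9
tcp_pos: [0.5667, -0.0288, 0.2202]
tool_rot: [0.895, 0.446, -0.0, -0.001]
force: [0.1, -0.3, -0.4]
finger_gap: 0.001
gripper_force: 0.0
```

```bash
python3 - <<'E'
from h import *
from station import manip, cams, workorder, status
s=status.sense(); print({k:np.round(v,4).tolist() for k,v in s.items()})
d=cams.snapshot("wrist"); cv2.imwrite("pics/w1.png",d["pixels"][:,:,::-1]); np.savez("pics/w1.npz",**d,tool_rot=s["tool_rot"],tcp_pos=s["tcp_pos"]); print(np.round(d["hand_eye"],3))
E
```

```text
{'t': 1.9, 'q': [-0.2478, 0.4919, 1.6129, 0.0002, 1.0382, 0.3983], 'qd': [0.0054, -0.0048, -0.0044, -0.0011, -0.0026, -0.001], 'tau': [-0.4559, -40.1, -15.6901, -0.0172, -0.0061, 0.0014], 'tcp_pos': [0.5667, -0.0288, 0.2202], 'tool_rot': [0.895, 0.446, -0.0005, -0.0005], 'force': [0.1154, -0.338, -0.4451], 'ft_torque': [-0.0438, -0.0219, 0.0086], 'gripper_force': 0.0, 'finger_gap': 0.0009}
[[-0.    -0.959 -0.285  0.073]
 [ 1.    -0.     0.    -0.   ]
 [-0.    -0.285  0.959 -0.12 ]
 [ 0.     0.     0.     1.   ]]
```

View pics/w1.png

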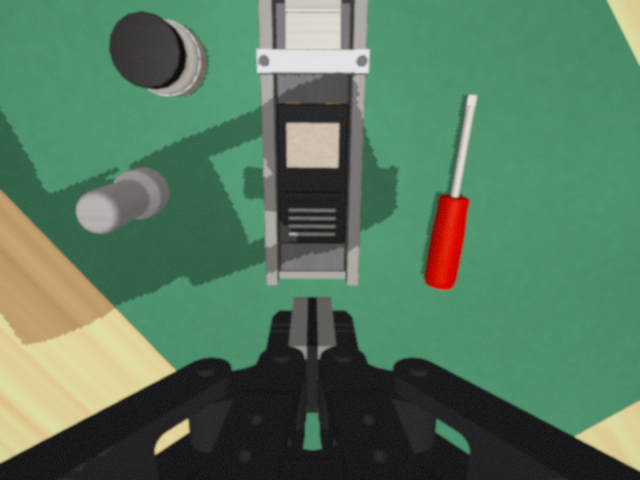

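The wrist view shows the channel upright in the picture. The bridge is at row 60, the pack spans rows 103–243 and columns 280–348, its rib is at about row 196 and the grip lines are at rows 207–235. The shut fingertips are at (312,300).

```bash
python3 - <<'E'
from h import *
d=dict(np.load("pics/w1.npz")); P=cloud(d,d)
R=Ro.from_quat(d["tool_rot"]).as_matrix(); print("tool x yaw",np.degrees(np.arctan2(R[1,0],R[0,0])))
L=(P-d["tcp_pos"])@R  # tool coords
Z=P[...,2]
print("z label/rest/mat/bridge/wall:",[np.round(Z[v,u],4) for v,u in ((145,312),(232,295),(300,230),(60,312),(160,270))])
# outer wall edges by row, tool y ; yaw from them
rows=np.arange(95,265,5); lo=[];hi=[];xs=[]
for v in rows:
    k=np.where(Z[v,255:375]>0.022)[0]+255
    lo.append(L[v,k[0],1]);hi.append(L[v,k[-1],1]);xs.append(np.nanmedian(L[v,k,0]))
for e in (lo,hi): p=np.polyfit(xs,e,1); print("edge",p, "yaw",np.degrees(np.arctan(p[0])))
g=d["pixels"].astype(int).sum(2)/3
for u in (312,):
    for v in range(48,292,3): print(v,int(g[v,u-2:u+3].mean()),np.round(L[v,u,0],4),np.round(Z[v,u],4),end=" | ")
E
```

```text
tool x yaw 52.97553817191615
z label/rest/mat/bridge/wall: [np.float64(0.0372), np.float64(0.0362), np.float64(-0.0003), np.float64(0.0458), np.float64(0.03)]
edge [ 0.00366307 -0.03579675] yaw 0.20987746280697994
edge [0.00320466 0.03535841] yaw 0.18361295051840262
48 207 0.1148 0.0349 | 51 224 0.1116 0.0454 | 54 226 0.11 0.0442 | 57 225 0.1082 0.0443 | 60 227 0.1063 0.0458 | 63 227 0.1046 0.0449 | 66 227 0.1028 0.0445 | 69 227 0.1011 0.0433 | 72 174 0.0991 0.0452 | 75 110 0.0995 0.0194 | 78 121 0.0977 0.0168 | 81 95 0.0956 0.018 | 84 83 0.0935 0.02 | 87 82 0.0915 0.02 | 90 82 0.0896 0.0181 | 93 82 0.0875 0.0194 | 96 82 0.0855 0.0184 | 99 82 0.0834 0.0202 | 102 72 0.0814 0.0184 | 105 33 0.079 0.0373 | 108 40 0.077 0.0366 | 111 40 0.0751 0.0381 | 114 39 0.0731 0.0374 | 117 41 0.0711 0.0362 | 120 42 0.0692 0.0352 | 123 146 0.0672 0.0381 | 126 188 0.0652 0.0362 | 129 189 0.0632 0.037 | 132 190 0.0612 0.0378 | 135 190 0.0592 0.0363 | 138 191 0.0571 0.0365 | 141 192 0.0552 0.0378 | 144 192 0.0531 0.0377 | 147 192 0.051 0.0366 | 150 192 0.049 0.0365 | 153 192 0.0469 0.0366 | 156 189 0.044
[... 380 characters left out ...]
207 45 0.0082 0.0361 | 210 106 0.0064 0.0378 | 213 38 0.0038 0.0364 | 216 70 0.0014 0.0357 | 219 98 -0.0007 0.0365 | 222 35 -0.003 0.0363 | 225 97 -0.0053 0.0362 | 228 58 -0.0071 0.0381 | 231 45 -0.0099 0.0362 | 234 105 -0.0116 0.0383 | 237 36 -0.014 0.038 | 240 30 -0.0168 0.0363 | 243 55 -0.0189 0.0371 | 246 78 -0.0271 0.018 | 249 79 -0.0297 0.0176 | 252 94 -0.0314 0.0203 | 255 120 -0.0343 0.019 | 258 120 -0.037 0.0184 | 261 119 -0.0392 0.0194 | 264 120 -0.0414 0.0203 | 267 120 -0.0443 0.0193 | 270 111 -0.0504 0.0099 | 273 168 -0.0513 0.0144 | 276 168 -0.0542 0.0138 | 279 130 -0.0622 0.0001 | 282 116 -0.0643 0.0018 | 285 117 -0.0673 0.0011 | 288 115 -0.0703 0.0006 | 291 115 -0.0732 0.0005 |
```

Converted, 0.155 m / 0.75 = 0.2067, -0.001 m / 0.75 = -0.0013.

Emit:
{"name": "drive_effector", "arguments": {
  "segments": [
    {"tx": -0.0013,"tz": 0.0667,"finger_gap": 0},
    {"tx": -0.0013,"tz": 0.1333,"finger_gap": 0},
    {"tx": -0.0013,"tz": 0.1733,"finger_gap": 0},
    {"tx": -0.0013,"tz": 0.1933,"finger_gap": 0},
    {"tx": -0.0013,"tz": 0.2027,"finger_gap": 0},
    {"tx": -0.0013,"tz": 0.2067,"finger_gap": 0},
    {"tx": -0.0013,"tz": 0.2067,"finger_gap": 0}
  ],
  "grip_n": 60
}}

```text
t: 2.65
tcp_pos: [0.5675, -0.0307, 0.0659]
tool_rot: [0.895, 0.446, 0.0, 0.0]
force: [0.7, -1.1, 0.0]
finger_gap: -0.0
gripper_force: 0.0
```

Emit:
{"name": "drive_effector", "arguments": {
  "segments": [
    {"tz": 0.0027,"finger_gap": 0},
    {"tz": 0.0053,"finger_gap": 0},
    {"tz": 0.008,"finger_gap": 0},
    {"tz": 0.0107,"finger_gap": 0},
    {"tz": 0.0107,"finger_gap": 0}
  ]
}}

```text
t: 3.15
tcp_pos: [0.5675, -0.0313, 0.0581]
tool_rot: [0.895, 0.445, 0.0, 0.0]
force: [-1.3, -0.3, 6.1]
finger_gap: 0.005
gripper_force: 3.6
```

Converted, -0.006 m / 0.75 = -0.008.

Emit:
{"name": "drive_effector", "arguments": {
  "segments": [
    {"tz": -0.008,"finger_gap": 0},
    {"tz": -0.008,"finger_gap": 0}
  ],
  "quiet": true
}}

```text
ok
```

```bash
python3 - <<'E'
from h import *
from station import manip, cams, workorder, status
d=dict(np.load("pics/w1.npz")); R=Ro.from_quat(d["tool_rot"]).as_matrix(); s=status.sense()
print(R.T@(s["tcp_pos"]-d["tcp_pos"]), s["force"])
E
```

```text
[-0.00140261  0.0024836   0.15616611] [-0.9688959   1.12015559 -1.05654664]
```

Converted, 0.013 m / 0.75 = 0.0173, 0.012 m / 0.75 = 0.016.

Emit:
{"name": "drive_effector", "arguments": {
  "segments": [
    {"tx": 0.0013,"ty": -0.0033,"finger_gap": 0},
    {"tx": 0.0013,"ty": -0.0033,"tz": 0.004,"finger_gap": 0},
    {"tx": 0.0013,"ty": -0.0033,"tz": 0.008,"finger_gap": 0},
    {"tx": 0.0013,"ty": -0.0033,"tz": 0.0107,"finger_gap": 0},
    {"tx": 0.0013,"ty": -0.0033,"tz": 0.0133,"finger_gap": 0},
    {"tx": 0.0013,"ty": -0.0033,"tz": 0.016,"finger_gap": 0},
    {"tx": 0.0013,"ty": -0.0033,"tz": 0.0173,"finger_gap": 0},
    {"tx": 0.0013,"ty": -0.0033,"tz": 0.0173,"finger_gap": 0}
  ]
}}

```text
t: 4.15
tcp_pos: [0.5655, -0.0286, 0.052]
tool_rot: [0.895, 0.445, -0.0, -0.0]
force: [-2.7, 1.9, 16.3]
finger_gap: -0.001
gripper_force: 7.8
```

Emit:
{"name": "drive_effector", "arguments": {
  "segments": [
    {"tz": 0.0013,"finger_gap": 0},
    {"tz": 0.0027,"finger_gap": 0},
    {"tz": 0.0027,"finger_gap": 0}
  ]
}}

```text
t: 4.45
tcp_pos: [0.5655, -0.0287, 0.0518]
tool_rot: [0.895, 0.445, 0.0, 0.0]
force: [-5.4, 1.4, 28.8]
finger_gap: -0.005
gripper_force: 14.1
```

Converted, 0.014 m / 0.75 = 0.0187, 0.012 m / 0.75 = 0.016.

Emit:
{"name": "drive_effector", "arguments": {
  "segments": [
    {"tx": 0.004,"finger_gap": 0},
    {"tx": 0.008,"finger_gap": 0},
    {"tx": 0.012,"finger_gap": 0},
    {"tx": 0.016,"finger_gap": 0},
    {"tx": 0.0187,"finger_gap": 0},
    {"tx": 0.0187,"finger_gap": 0}
  ]
}}

```text
t: 5.05
tcp_pos: [0.5719, -0.0214, 0.0518]
tool_rot: [0.895, 0.447, -0.003, 0.002]
force: [-12.2, -13.7, 31.3]
finger_gap: -0.001
gripper_force: 15.2
```

```bash
python3 - <<'E'
from h import *
from station import manip, cams, workorder, status
d=cams.snapshot("wrist"); cv2.imwrite("pics/w2.png",d["pixels"][:,:,::-1])
E
```

```text
(no output)
```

View pics/w2.png

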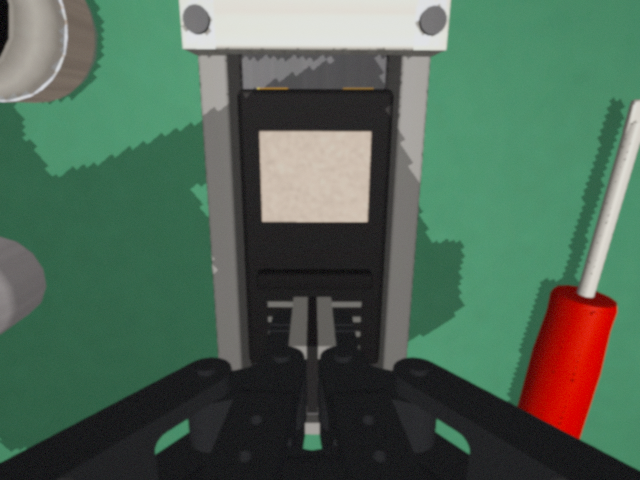

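The pack is fully down at column 316, with its front at row 90 and the bridge's edge at row 50. The fingertips (row 297) are just behind the rib (row 280), and nothing else is touched.

Converted, 0.012 m / 0.75 = 0.016, 0.009 m / 0.75 = 0.012.

Emit:
{"name": "drive_effector", "arguments": {
  "segments": [
    {"tx": 0.004,"finger_gap": 0},
    {"tx": 0.008,"finger_gap": 0},
    {"tx": 0.012,"finger_gap": 0},
    {"tx": 0.016,"finger_gap": 0},
    {"tx": 0.016,"finger_gap": 0}
  ]
}}

```text
t: 5.6
tcp_pos: [0.5796, -0.0119, 0.0519]
tool_rot: [0.895, 0.447, -0.003, 0.002]
force: [-11.4, -14.3, 29.6]
finger_gap: 0.003
gripper_force: 14.8
```

```bash
python3 - <<'E'
from h import *
from station import manip, cams, workorder, status
s=status.sense(); d=cams.snapshot("wrist"); cv2.imwrite("pics/w3.png",d["pixels"][:,:,::-1]); P=cloud(d,s)
w=dict(np.load("pics/w1.npz")); L=(P-w["tcp_pos"])@Ro.from_quat(w["tool_rot"]).as_matrix()
g=d["pixels"].astype(int).sum(2)/3
for v in range(30,310,6): print(v,int(g[v,325]),np.round(L[v,325,0],4),np.round(P[v,325,2],4),end=" | ")
print(Ro.from_quat(w["tool_rot"]).as_matrix().T@(s["tcp_pos"]-w["tcp_pos"]))
E
```

```text
30 215 0.1177 0.0338 | 36 219 0.1162 0.0331 | 42 205 0.1145 0.0337 | 48 224 0.1114 0.0452 | 54 199 0.1099 0.045 | 60 164 0.1084 0.0447 | 66 167 0.1068 0.0454 | 72 168 0.1053 0.0448 | 78 166 0.1038 0.0438 | 84 166 0.1022 0.0443 | 90 167 0.1006 0.0451 | 96 100 0.099 0.0447 | 102 41 0.0977 0.0297 | 108 39 0.0959 0.0294 | 114 40 0.094 0.0296 | 120 37 0.0922 0.0302 | 126 40 0.0904 0.0306 | 132 181 0.0885 0.0298 | 138 195 0.0866 0.03 | 144 192 0.0847 0.0298 | 150 192 0.0827 0.0292 | 156 193 0.0808 0.0293 | 162 192 0.0789 0.0305 | 168 189 0.077 0.0305 | 174 191 0.075 0.0302 | 180 194 0.0729 0.0294 | 186 194 0.071 0.03 | 192 194 0.0688 0.0291 | 198 189 0.067 0.0308 | 204 187 0.0646 0.0292 | 210 195 0.0627 0.0299 | 216 191 0.0605 0.0296 | 222 118 0.0584 0.0294 | 228 36 0.0562 0.0293 | 234 33 0.0544 0.0305 | 240 35 0.0519 0.0295 | 246 32 0.0499 0.0301 | 252 30 0.0478 0.0305 | 258 31 0.0454 0.0298 | 264 33 0.0428 0.0289 | 270 18 0.0418 0.0324 | 276 30 0.0413 0.0368 | 282 32 0.0382 0.0346 | 288 29 0.0364 0.0355 | 294 35 0.0318 0.0303 | 300 93 0.032 0.0358 | 306 93 0.0322 0.041 | [0.02135495 0.00038389 0.16831313]
```

The pack's top measures 0.030 m and its front edge is now under the bridge, 21 mm along. About 45 mm remains.

Converted, 0.02 m / 0.75 = 0.0267, 0.016 m / 0.75 = 0.0213.

Emit:
{"name": "drive_effector", "arguments": {
  "segments": [
    {"tx": 0.0053,"finger_gap": 0},
    {"tx": 0.0107,"finger_gap": 0},
    {"tx": 0.016,"finger_gap": 0},
    {"tx": 0.0213,"finger_gap": 0},
    {"tx": 0.0267,"finger_gap": 0},
    {"tx": 0.0267,"finger_gap": 0}
  ]
}}

```text
t: 6.25
tcp_pos: [0.5921, 0.0041, 0.052]
tool_rot: [0.895, 0.447, -0.003, 0.002]
force: [-10.4, -12.3, 29.3]
finger_gap: 0.001
gripper_force: 14.2
```

Emit:
{"name": "drive_effector", "arguments": {
  "segments": [
    {"tx": 0.0053,"finger_gap": 0},
    {"tx": 0.0107,"finger_gap": 0},
    {"tx": 0.016,"finger_gap": 0},
    {"tx": 0.0213,"finger_gap": 0},
    {"tx": 0.024,"finger_gap": 0},
    {"tx": 0.024,"finger_gap": 0}
  ]
}}

```text
t: 6.85
tcp_pos: [0.6016, 0.0172, 0.0519]
tool_rot: [0.894, 0.447, -0.005, 0.002]
force: [-12.8, -16.4, 29.4]
finger_gap: 0.001
gripper_force: 14.8
```

```bash
python3 - <<'E'
from h import *
from station import manip, cams, workorder, status
s=status.sense(); d=cams.snapshot("wrist"); cv2.imwrite("pics/w4.png",d["pixels"][:,:,::-1]); P=cloud(d,s)
w=dict(np.load("pics/w1.npz")); L=(P-w["tcp_pos"])@Ro.from_quat(w["tool_rot"]).as_matrix()
g=d["pixels"].astype(int).sum(2)/3
for v in range(200,310,4): print(v,int(g[v,325]),np.round(L[v,325,0],4),np.round(P[v,325,2],4),end=" | ")
print(Ro.from_quat(w["tool_rot"]).as_matrix().T@(s["tcp_pos"]-w["tcp_pos"]))
E
```

```text
200 203 0.1055 0.0441 | 204 202 0.1043 0.0442 | 208 200 0.1033 0.0453 | 212 201 0.102 0.045 | 216 201 0.1004 0.0437 | 220 186 0.0992 0.0441 | 224 52 0.0941 0.0296 | 228 50 0.0926 0.0293 | 232 48 0.0911 0.0291 | 236 49 0.0895 0.0286 | 240 49 0.0886 0.0304 | 244 49 0.0873 0.0308 | 248 48 0.0856 0.03 | 252 49 0.084 0.0296 | 256 48 0.0821 0.0285 | 260 47 0.0809 0.0295 | 264 46 0.0793 0.0291 | 268 44 0.078 0.0296 | 272 25 0.0782 0.0341 | 276 42 0.0772 0.0353 | 280 45 0.0758 0.0356 | 284 43 0.0748 0.0366 | 288 42 0.0731 0.0361 | 292 49 0.0686 0.0294 | 296 78 0.0674 0.0302 | 300 122 0.0682 0.0354 | 304 124 0.0694 0.041 | 308 124 0.0683 0.042 | [0.05783025 0.00043965 0.16825493]
```

Converted, 0.006 m / 0.75 = 0.008, 0.004 m / 0.75 = 0.0053.

Emit:
{"name": "drive_effector", "arguments": {
  "segments": [
    {"tx": 0.0027,"finger_gap": 0},
    {"tx": 0.0053,"finger_gap": 0},
    {"tx": 0.008,"finger_gap": 0},
    {"tx": 0.008,"finger_gap": 0}
  ]
}}

```text
t: 7.3
tcp_pos: [0.6052, 0.022, 0.0519]
tool_rot: [0.895, 0.447, -0.005, 0.002]
force: [-13.3, -15.9, 28.7]
finger_gap: 0.001
gripper_force: 14.6
```

Emit:
{"name": "drive_effector", "arguments": {
  "segments": [
    {"tx": 0.0027,"finger_gap": 0},
    {"tx": 0.0053,"finger_gap": 0},
    {"tx": 0.0053,"finger_gap": 0}
  ]
}}

```text
t: 7.6
tcp_pos: [0.6083, 0.0261, 0.0519]
tool_rot: [0.895, 0.447, -0.003, 0.002]
force: [-11.1, -12.0, 28.0]
finger_gap: 0.002
gripper_force: 13.9
```

Emit:
{"name": "drive_effector", "arguments": {
  "segments": [
    {"tx": 0.0027,"finger_gap": 0},
    {"tx": 0.004,"finger_gap": 0},
    {"tx": 0.004,"finger_gap": 0}
  ]
}}

```text
t: 7.9
tcp_pos: [0.6093, 0.0272, 0.0519]
tool_rot: [0.894, 0.447, -0.005, 0.002]
force: [-12.9, -18.1, 29.1]
finger_gap: 0.002
gripper_force: 18.1
```

Converted, 0.004 m / 0.75 = 0.0053, 0.002 m / 0.75 = 0.0027.

```bash
cat > m.py <<'E'
from h import *
from station import manip, cams, workorder, status
import sys
s=status.sense(); d=cams.snapshot("wrist"); cv2.imwrite(f"pics/{sys.argv[1]}.png",d["pixels"][:,:,::-1]); P=cloud(d,s)
w=dict(np.load("pics/w1.npz")); L=(P-w["tcp_pos"])@Ro.from_quat(w["tool_rot"]).as_matrix()
for v in range(200,310,4): print(v,np.round(L[v,325,0],4),np.round(P[v,325,2],4),end=" | ")
print(Ro.from_quat(w["tool_rot"]).as_matrix().T@(s["tcp_pos"]-w["tcp_pos"]))
E
```

Emit:
{"name": "drive_effector", "arguments": {
  "segments": [
    {"tx": 0.0027,"finger_gap": 0},
    {"tx": 0.0053,"finger_gap": 0},
    {"tx": 0.0053,"finger_gap": 0}
  ]
}}

```text
t: 8.2
tcp_pos: [0.6095, 0.0275, 0.0519]
tool_rot: [0.894, 0.448, -0.008, 0.003]
force: [-17.5, -26.9, 31.5]
finger_gap: 0.0
gripper_force: 23.9
```

```bash
python3 m.py w5
```

```text
200 0.1163 0.0337 | 204 0.1151 0.0343 | 208 0.1139 0.035 | 212 0.113 0.0369 | 216 0.113 0.0419 | 220 0.1127 0.0456 | 224 0.1114 0.0458 | 228 0.11 0.0452 | 232 0.1083 0.0438 | 236 0.1076 0.0458 | 240 0.106 0.0447 | 244 0.105 0.0456 | 248 0.1032 0.0442 | 252 0.1021 0.0448 | 256 0.1009 0.0453 | 260 0.0996 0.0452 | 264 0.0926 0.0301 | 268 0.0911 0.0301 | 272 0.0896 0.0304 | 276 0.088 0.03 | 280 0.0868 0.0309 | 284 0.0869 0.0346 | 288 0.0857 0.0353 | 292 0.0842 0.0353 | 296 0.0828 0.0356 | 300 0.0814 0.0359 | 304 0.0817 0.0397 | 308 0.0817 0.0427 | [0.07082571 0.00053351 0.16828171]
```

View pics/w5.png

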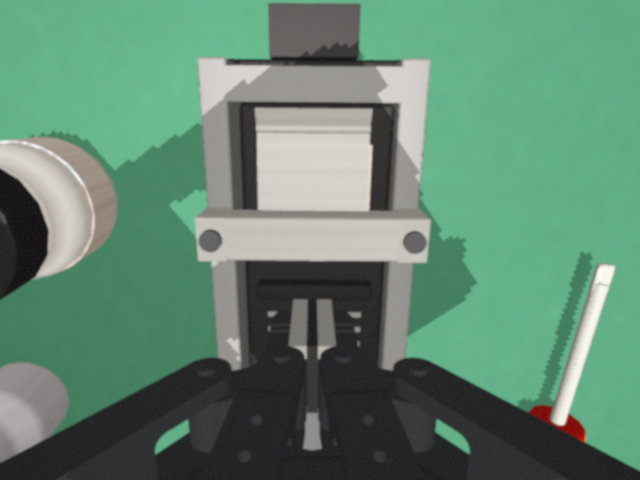

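The push force jumped to 32 N with no further motion. The pack has moved 66 mm, as expected, and its dark edge meets the end stop (row 103), with the rib at row 290 just behind the bridge. Now I'll ease off while still pushing forward, then lift.

Converted, -0.004 m / 0.75 = -0.0053, -0.002 m / 0.75 = -0.0027.

Emit:
{"name": "drive_effector", "arguments": {
  "segments": [
    {"tx": 0.0013,"finger_gap": 0},
    {"tx": 0.0013,"tz": -0.0013,"finger_gap": 0},
    {"tx": -0.0013,"tz": -0.0027,"finger_gap": 0},
    {"tx": -0.004,"tz": -0.004,"finger_gap": 0},
    {"tx": -0.004,"tz": -0.0053,"finger_gap": 0},
    {"tx": -0.004,"tz": -0.0053,"finger_gap": 0}
  ]
}}

```text
t: 8.85
tcp_pos: [0.6093, 0.0275, 0.0524]
tool_rot: [0.895, 0.447, -0.006, 0.002]
force: [-7.8, -18.7, 9.6]
finger_gap: 0.003
gripper_force: 14.5
```

Emit:
{"name": "drive_effector", "arguments": {
  "segments": [
    {"tz": -0.0013,"finger_gap": 0},
    {"tz": -0.0027,"finger_gap": 0},
    {"tz": -0.0027,"finger_gap": 0}
  ]
}}

```text
t: 9.15
tcp_pos: [0.6092, 0.0276, 0.0532]
tool_rot: [0.895, 0.447, -0.006, 0.002]
force: [-7.7, -19.1, 2.5]
finger_gap: 0.003
gripper_force: 11.9
```

Converted, -0.003 m / 0.75 = -0.004, -0.002 m / 0.75 = -0.0027.

Emit:
{"name": "drive_effector", "arguments": {
  "segments": [
    {"tx": -0.0027,"finger_gap": 0},
    {"tx": -0.004,"finger_gap": 0},
    {"tx": -0.004,"finger_gap": 0}
  ]
}}

```text
t: 9.45
tcp_pos: [0.6091, 0.0273, 0.054]
tool_rot: [0.895, 0.446, -0.003, 0.001]
force: [-4.7, -11.5, 4.7]
finger_gap: 0.001
gripper_force: 11.9
```

Emit:
{"name": "drive_effector", "arguments": {
  "segments": [
    {"tx": -0.0013,"tz": -0.0027,"finger_gap": 0},
    {"tx": -0.0013,"tz": -0.0053,"finger_gap": 0},
    {"tx": -0.0013,"tz": -0.0053,"finger_gap": 0}
  ]
}}

```text
t: 9.75
tcp_pos: [0.608, 0.0281, 0.0568]
tool_rot: [0.895, 0.446, -0.003, -0.0]
force: [-3.5, -7.3, -1.5]
finger_gap: 0.002
gripper_force: 3.8
```

Converted, -0.07 m / 0.75 = -0.0933, -0.05 m / 0.75 = -0.0667.

Emit:
{"name": "drive_effector", "arguments": {
  "segments": [
    {"tx": -0.0027,"finger_gap": 0},
    {"tx": -0.004,"tz": -0.0027,"finger_gap": 0},
    {"tx": -0.004,"tz": -0.008,"finger_gap": 0},
    {"tx": -0.004,"tz": -0.02,"finger_gap": 0},
    {"tx": -0.004,"tz": -0.04,"finger_gap": 0},
    {"tx": -0.004,"tz": -0.0667,"finger_gap": 0},
    {"tx": -0.004,"tz": -0.0933,"finger_gap": 0},
    {"tx": -0.004,"tz": -0.0933,"finger_gap": 0}
  ]
}}

```text
t: 10.55
tcp_pos: [0.6112, 0.0277, 0.1326]
tool_rot: [0.895, 0.445, 0.003, 0.002]
force: [0.9, 0.4, 1.1]
finger_gap: -0.003
gripper_force: 0.0
```

```bash
python3 m.py w6; python3 - <<'E'
from h import *
from station import manip, cams, workorder, status
d=cams.snapshot("side"); cv2.imwrite("pics/side6.png",cv2.resize(d["pixels"][190:400,200:480,::-1],None,fx=2.5,fy=2.5))
E
```

```text
200 0.1046 0.0457 | 204 0.1024 0.0447 | 208 0.1005 0.0451 | 212 0.0957 0.0327 | 216 0.0935 0.0324 | 220 0.0914 0.0329 | 224 0.0889 0.0315 | 228 0.0872 0.0335 | 232 0.0864 0.0387 | 236 0.0842 0.0388 | 240 0.0819 0.0381 | 244 0.078 0.0327 | 248 0.0755 0.0319 | 252 0.0737 0.0332 | 256 0.0713 0.0328 | 260 0.0692 0.0335 | 264 0.0671 0.0343 | 268 0.0643 0.0328 | 272 0.0622 0.0335 | 276 0.0604 0.0348 | 280 0.0576 0.0336 | 284 0.0552 0.0337 | 288 0.0523 0.0325 | 292 0.0499 0.0323 | 296 0.0475 0.0326 | 300 0.083 0.1173 | 304 0.0829 0.1201 | 308 0.083 0.1236 | [0.07198145 0.00164748 0.08762034]
```

View pics/w6.png

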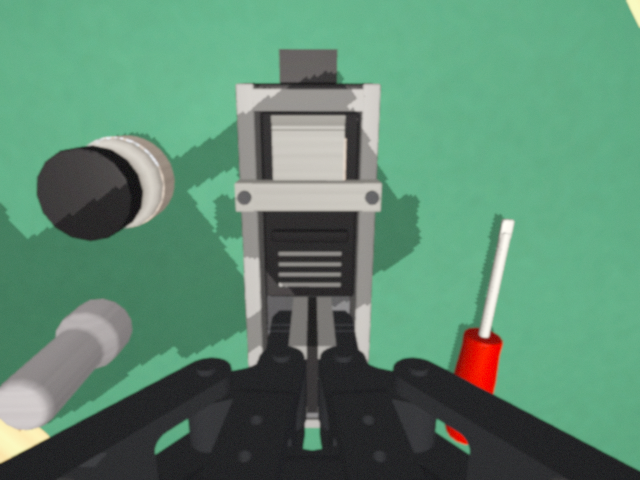

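View pics/side6.png

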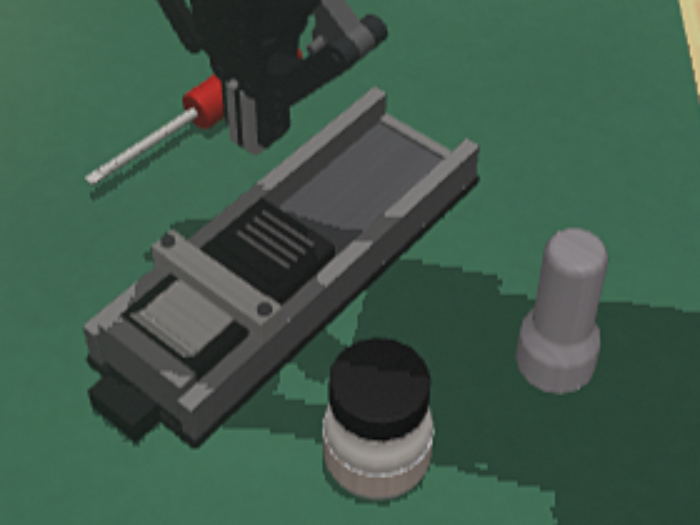

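The wrist view shows the pack's black front meeting the end stop (row 115). Its rib is at row 236 and its top is at 0.033 m, against the underside of the bridge. The torch, jar and screwdriver are still in place, and the fingers are clear of everything.

Emit:
{"name": "drive_effector", "arguments": {
  "segments": [
    {"tz": -0.0267,"finger_gap": 0},
    {"tz": -0.0267,"finger_gap": 0},
    {"tz": -0.0267,"finger_gap": 0}
  ]
}}

```text
t: 10.95
tcp_pos: [0.6084, 0.0278, 0.1478]
tool_rot: [0.895, 0.445, -0.0, -0.0]
force: [0.3, -0.1, -0.3]
finger_gap: 0.003
gripper_force: 0.0
```

```bash
python3 -c "
from station import manip, cams, workorder, status
print(workorder.sign_off())"
```

```text
the job is handed in; nothing more can be done
None
```

The pack is home against the end stop, released and held down under the bridge (top at 33 mm), the torch, jar and screwdriver look undisturbed, and the job was handed in at about 11 s.

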